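# Fit the blade in the spiralizer and hold the carriage open at the load line

### The job

Make the spiralizer ready for the courgette: lift the blade plate with the green tab out of the caddy, seat it upright and all the way down in the blade slot of the machine, and let go of it. Then take the carriage by its green pull handle, draw it back against the spring until its pointer stands at the red load line, and finish while still holding it there, so that I can put the courgette in. Do not let the carriage fly back, and leave the spare plate and the other things where they are.

Things in the scene. Friction and masses are not known exactly. Their poses are not given: they have to be found in the camera images.
- spiralizer: Hand spiralizer, white base 265 x 114 mm, fixed on suction feet. Origin on the worktop below it; z up; x runs along its two steel rods, from the crank end (-x, front edge of the worktop) to the upright blade frame (+x). Base x = -140 to 125 mm, its upper face z = 28 mm. The frame is two grooved posts at x = 95 mm, open at the top, ending at z = 102 mm.
- blade_slot (a point): Middle of the blade slot's floor, in the frame; axes as the spiralizer's (there x = 95, y = 0, z = 36 mm). A plate goes in straight down, width along y, thickness along x. The slot is 9 mm (x) by 87 mm (y), 54 mm deep, with flared mouths above it up to 66 mm. A seated plate stands upright with its origin at this point.
- blade_green: White upright blade plate with a round steel disc and a GREEN tab, standing in one of the caddy's two slots (which one varies). 84 mm wide (y), 6 mm thick (x), 84 mm high plus the tab: 26 mm wide (y), 10 mm thick (x), from z = 84 to 124 mm; grip it across its 26 mm at z = 110 to 115 mm. Origin mid bottom edge, z up. To be used; fits either way round; 60 g, loose in the slot.
- blade_orange: White upright blade plate with a round steel disc and an ORANGE tab, standing in one of the caddy's two slots (which one varies). 84 mm wide (y), 6 mm thick (x), 84 mm high plus the tab: 26 mm wide (y), 10 mm thick (x), from z = 84 to 124 mm; grip it across its 26 mm at z = 110 to 115 mm. Origin mid bottom edge, z up. The spare: stays.
- caddy: Grey caddy, fixed, 60 x 100 mm, 46 mm high, with two slots 37 mm apart (along its x) that hold the blade plates upright, bottom edge 6 mm above the worktop; the plates come out straight up. Origin under its middle, z up; a standing plate has the caddy's axes.
- carriage_slide (a joint): Travel of the spring-fed carriage in m: 0 at rest near the blade frame, growing as it is drawn toward the crank end (the spiralizer's -x); end stop at 0.120. The spring pulls it home with about 4 N at 0 and 8 N at the load line, where this reads 0.095.
- carriage: The carriage with its pull handle. Origin on its mid plane, 28 mm above the worktop, axes as the spiralizer's. The green upright handle on top is 52 mm wide (y), 16 mm thick (x) and spans z = 82 to 112 mm at x = y = 0; pinch it along x from above at about z = 99 mm. White body up to z = 73 mm below it. At rest it is 85 mm from the blade slot.
- carriage_pointer (a point): Tip of the black pointer on the carriage (on its +y side; a second one is on the -y side), over the scale on the edge of the base; moves with the carriage.
- load_mark (a point): The red load line on the edge of the base, running down its side (+y side; a second one on the -y side), among short black scale lines 10 mm apart; axes as the spiralizer's. The carriage is at the line when the pointer's tip and this point have the same x in the spiralizer's frame.
- oil_bottle: tall clear oil bottle with a yellow cap, 59 mm wide, 282 mm high; stands at the back, near the fridge. Origin at the middle of its underside.
- vinegar: clear bottle with a dark red cap, 64 mm wide, 230 mm high; stands at the back. Origin at the middle of its underside.
- pepper_mill: dark wooden pepper mill, 58 mm wide, 170 mm high; stands at the back. Origin at the middle of its underside.
- garlic: pinkish white garlic bulb, 60 mm wide, 59 mm high; lies at the back, near the hob. Origin at the middle of its underside.
- courgette: trimmed piece of green courgette standing on end, 41 mm thick, 88 mm high, by the front edge near the fridge; it is what will be put in the machine by hand later. Origin at the middle of its underside.

How it is judged:
By the outcome, as a careful person would: the job done as asked, in the order asked, and still so for the second after the job is handed in, while the arm keeps its last pose, push and grip.
It also fails if it takes over 51 s, if anything falls off the work surface, if the arm or the gripper's body presses on something with over 40 N, if the wrist force passes 120 N, or if a joint passes its speed limit or range.

### The arm

A 6-joint arm with a two-finger parallel gripper is mounted at the origin on a cart in front of the work surface, level with it; the furniture and walls round the work are solid. World frame = base frame: x ahead of the robot, y to its left, z up, the work surface at z = 0. Lengths are in mm, angles in rad, forces in N, time in s.
With the tool pointing down it reaches from about 225 to 875 mm from the base axis. Payload 3.4 kg.
Tool frame: the origin (TCP) lies at the very end of the fingers, on their centre line; the grasp point (between the pads) lies 19 mm behind it; z points along the fingers, y is the line along which they close (so a half turn about z gives the same grasp; the last joint's range is limited). The gripper opens to 85 mm and grips with 20 to 120 N. Pads are 22 mm wide; open, the fingers measure 114 mm over their backs; the gripper's body (76 mm by 85 mm) begins 54 mm behind the grasp point. The pads swing forward as they close: fully open they stand 13 mm farther back than shut.
Start: joints at [1.159, 0.276, 1.505, -0, 1.361, -0.121], TCP at [164.88, 550.888, 231.328] pointing down, gripper open.
Joint ranges: [-2.89, 2.89], [-0.75, 2.08], [0.22, 2.7], [-1.18, 4.32], [0.11, 2.71], [-2.7, 2.7]. Speed limits (rad/s): [2.57, 2.57, 3.14, 3.14, 3.14, 3.14].

### API

Orientations are given as [roll, pitch, yaw] about the fixed x, y, z axes, in that order (R = Rz(yaw) Ry(pitch) Rx(roll)).
In Python, from rig import sensors, cams, robot gives the robot as it stands.
- The arm moves only by the shell command python3 -m handwheel 'ROWS' [FORCE]. ROWS is a JSON object of lists of equal length, an entry for each row: "xyz": the shift along the tool's x, y, z in cm, a list of three; "rotation": the turn, a rotation vector about the tool's x, y, z in rad, a list of three; "grip": the opening, from 0 (shut) to 1 (fully open). In form: {"xyz": [[dx, dy, dz], ...], "rotation": [[ax, ay, az], ...], "grip": [grip, ...]}. A call has 1 to 20 rows; each row is the pose to reach, as a shift and turn from the pose commanded when the call began, along the tool's axes at that moment; what a row does not reach only later rows make up. A row lasts 1/10 s, in which the tool goes at most 50 mm and 8.59 degrees, less where a joint would pass 70% of its speed; a pose out of reach is approached as far as the arm can. A call with a gripper value outside its range is refused whole. The fingers move at their own pace and stop on an object; FORCE is the grip in N (left out, the last holds). Time passes only in rows, so rows that repeat a pose let the fingers close. It gives the time, the measured TCP pose, the force, the opening and the grip force at its end, in the units of the state.
- sensors.sense(): the state, without advancing time (a new reading comes with each control period).
- cams.get_image(name): name is "scene" or "top" or "wrist"; returns a dict with "frame" (384x512x3 uint8, red, green, blue), "z_map" (384x512 float32, mm along the optical axis (not along the pixel's ray), 0 where there is no reading), "fov_y" (degrees; the focal length in pixels is half the picture's height over the tangent of half this angle, whatever the lens; pixels are square), "cx", "cy" (the principal point, pixels), "extrinsics" (4x4, takes a point from camera to world coordinates). Camera axes: x right, y up, looking along -z (the intrinsics and any distortion apply to the point x, -y, -z); pixel columns grow to the right and rows downward; lengths in mm; the calibration is good to about 2 mm. A picture is of the moment at which its call begins.
- robot.hand_in(): hands the job in; it is judged then, once.
The state is a dict: "time_s": time; "qpos": joint angles; "dq": joint speeds; "tau": joint torques, N m; "ee_pos": TCP position; "tcp_rot": TCP orientation; "force": force on the tool from outside, world axes, zero at the start; "wrist_torque": the same for the moment, N m; "finger_gap": finger opening in mm; "grasp_force": force on a finger pad.
Only numpy, scipy, OpenCV 4.12 (cv2) and the standard library are available. Lean on these libraries where they do the work, as an engineer would, in place of code of your own. Each camera call takes 0.05 s, during which the arm holds its last target. There are 200 camera calls.

## Working session

There is one attempt and no reset: what is moved stays moved. The work goes in short steps, Python scripts to look and compute and a shell command to move; the robot and the scene stay as the last step left them, time stands still between calls to the robot, and variables do not carry over. Pictures are saved under pics/ and viewed, at most 10 in all, crops included, and the job is handed in when it is done.

```bash
ls; mkdir -p pics
cat > h.py <<'E'
import numpy as np,cv2,pickle
from rig import sensors,cams,robot
def grab(n,tag):
    d=cams.get_image(n); pickle.dump(d,open(f'pics/{tag}.pkl','wb')); cv2.imwrite(f'pics/{tag}.png',d['frame'][:,:,::-1]); return d
def load(tag): return pickle.load(open(f'pics/{tag}.pkl','rb'))
def ray(d,u,v):
    u=np.asarray(u,float);v=np.asarray(v,float)
    f=d['frame'].shape[0]/2/np.tan(np.radians(d['fov_y'])/2)
    c=np.stack([(u-d['cx'])/f,-(v-d['cy'])/f,-np.ones_like(u)],-1)
    E=np.array(d['extrinsics']); return E[:3,3],c@E[:3,:3].T
def plane(d,u,v,z):
    o,r=ray(d,u,v); return o+r*((z-o[2])/r[...,2])[...,None]
def depth(d,u,v):
    o,r=ray(d,u,v); return o+r*d['z_map'][np.asarray(v,int),np.asarray(u,int)][...,None]
E
python3 - <<'E'
from h import *
for n in ['scene','top','wrist']:
    d=grab(n,n+'0'); print(n,[k for k in d],d['fov_y'],d['cx'],d['cy'],np.round(d['extrinsics'],3).tolist())
print(sensors.sense())
a=load('scene0')['frame'];b=load('top0')['frame']
E
```

```text
pics
scene ['frame', 'z_map', 'fov_y', 'cx', 'cy', 'extrinsics'] 43.151298185958915 259.77786665284515 198.89827158658426 [[-0.854, 0.372, -0.364, 175.085], [-0.521, -0.601, 0.606, 572.9], [0.007, 0.707, 0.707, 874.789], [0.0, 0.0, 0.0, 1.0]]
top ['frame', 'z_map', 'fov_y', 'cx', 'cy', 'extrinsics'] 43.51709734859432 251.79857069867919 192.85925052698514 [[-0.06, 0.977, -0.203, 374.906], [-0.998, -0.06, 0.007, -112.093], [-0.005, 0.203, 0.979, 1180.092], [0.0, 0.0, 0.0, 1.0]]
wrist ['frame', 'z_map', 'fov_y', 'cx', 'cy', 'extrinsics'] 59.83697300366079 253.1450559209521 189.97503704980605 [[0.288, -0.914, -0.286, 91.371], [0.958, 0.274, 0.088, 572.057], [-0.002, -0.299, 0.954, 373.082], [0.0, 0.0, 0.0, 1.0]]
{'time_s': 0.15, 'qpos': array([ 1.15901528e+00,  2.76463384e-01,  1.50583796e+00, -2.52018156e-06,
        1.36074323e+00, -1.21018318e-01]), 'dq': array([ 0.00012234, -0.00262748, -0.00447321,  0.0022653 ,  0.00146893,
       -0.00064183]), 'tau': array([ 6.13336815e-04, -4.17143118e+01, -2.46033078e+01, -1.09507369e-04,
        7.59340794e-03,  2.34726576e-05]), 'ee_pos': array([164.69489015, 550.48440501, 230.63239765]), 'tcp_rot': array([-3.14015105e+00, -1.72834965e-04,  2.85083033e+00]), 'force': array([ 0.20088793,  0.33751335, -1.07095443]), 'wrist_torque': array([ 0.07030799,  0.00053421, -0.02279673]), 'grasp_force': 0.0, 'finger_gap': 85.4455122253236}
```

View pics/scene0.png

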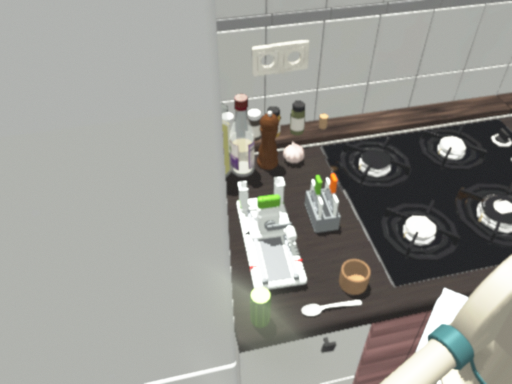

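View pics/top0.png

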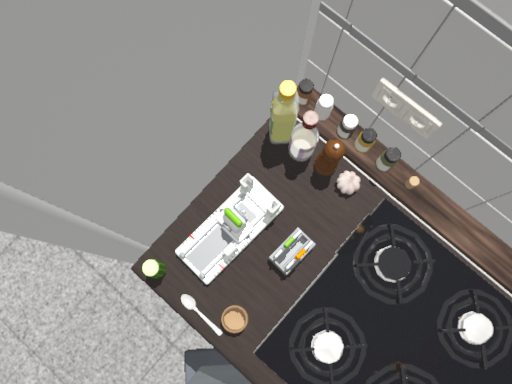

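The scene view shows the spiralizer at about (270,240), green handle at (268,201), and the caddy at (322,208) with green tab (319,186) and orange tab (334,183). In the top view the handle is at (233,217), the green tab at (290,242), the orange tab at (301,254) and the posts at (247,183) and (272,209). The crank end is at the lower left.

```bash
cat >> h.py <<'E'
def hsvmask(d,lo,hi):
    return cv2.inRange(cv2.cvtColor(d['frame'],cv2.COLOR_RGB2HSV),lo,hi)
def blobs(d,lo,hi,amin=15):
    n,l,s,c=cv2.connectedComponentsWithStats(hsvmask(d,lo,hi))
    return [(l==i,s[i]) for i in range(1,n) if s[i][4]>=amin]
G=((40,120,60),(75,255,255));O=((8,180,120),(18,255,255))
E
python3 - <<'E'
from h import *
for t in ['top0','scene0']:
  d=load(t)
  for nm,c in (('G',G),('O',O),('R',((0,150,120),(6,255,255)))):
    for m,s in blobs(d,*c,5):
      v,u=np.nonzero(m); P=depth(d,u,v); z=P[:,2]; 
      if s[4]<1500:
        zt=np.percentile(z,90); T=P[z>zt-6]; x=T[:,:2]-np.median(T[:,:2],0)
        print(t,nm,s.tolist(),'zpct',np.percentile(z,[10,50,90]).round(),'top mean',T.mean(0).round(1),'ext',(T.max(0)-T.min(0)).round()[:2])
        if nm!='R': 
          (cx,cy),(w,h),a=cv2.minAreaRect(T[:,:2].astype(np.float32)); print('   rect',round(cx,1),round(cy,1),round(w),round(h),round(a))
d=load('top0')
# caddy / base : points by height
H,W=d['z_map'].shape; v,u=np.mgrid[:H,:W]; P=depth(d,u.ravel(),v.ravel()).reshape(H,W,3)
hsv=cv2.cvtColor(d['frame'],cv2.COLOR_RGB2HSV)
roi=(u>165)&(u<325)&(v>165)&(v<295)
for nm,m in (('base28',roi&(u<290)&(abs(P[...,2]-28)<6)&(hsv[...,1]<60)),('caddy46',roi&(u>262)&(v>222)&(abs(P[...,2]-46)<6)),('posts102',roi&(abs(P[...,2]-102)<5)&(v<225))):
  q=P[m][:,:2].astype(np.float32); print(nm,len(q),P[m][:,2].mean(),cv2.minAreaRect(q))
  n,l,s,c=cv2.connectedComponentsWithStats(m.astype(np.uint8))
  for i in range(1,n):
    if s[i][4]>8: print('   ',s[i].tolist(),P[l==i].mean(0).round(1))
b=cv2.resize(d['frame'][165:295,165:325],None,fx=5,fy=4.6,interpolation=cv2.INTER_CUBIC); cv2.imwrite('pics/crop1.png',b[:,:,::-1])
E
```

```text
top0 G [225, 208, 17, 19, 138] zpct [137. 140. 142.] top mean [540.7 -75.5 139.9] ext [39. 34.]
   rect 540.9 -74.8 47 13 41
top0 G [284, 237, 10, 11, 49] zpct [108. 130. 133.] top mean [ 477.2 -191.4  160.4] ext [114.  92.]
   rect 432.9 -154.7 9 144 50
top0 G [152, 260, 14, 18, 111] zpct [ 8. 49. 76.] top mean [441.3  92.5 124. ] ext [ 87. 223.]
   rect 403.1 3.6 236 33 68
top0 O [296, 256, 3, 3, 6] zpct [117. 126. 131.] top mean [ 446.1 -208.1  129.8] ext [3. 1.]
   rect 446.1 -207.9 3 1 26
top0 R [189, 234, 4, 4, 6] zpct [15. 32. 34.] top mean [518.   31.2  33. ] ext [8. 5.]
scene0 G [315, 175, 7, 19, 100] zpct [ 94. 119. 131.] top mean [ 480.  -190.5  129. ] ext [21. 20.]
   rect 480.5 -191.2 9 26 41
scene0 G [258, 194, 22, 14, 246] zpct [119. 133. 140.] top mean [538.6 -64.5 144.3] ext [387. 662.]
   rect 350.5 240.7 45 750 31
scene0 O [330, 173, 7, 19, 83] zpct [ 99. 118. 129.] top mean [ 452.4 -213.3  127.5] ext [19. 21.]
   rect 452.8 -215.1 10 24 37
base28 3142 28.856938547957302 ((548.25634765625, -52.98558044433594), (282.13623046875, 282.37896728515625), 3.0524637699127197)
    [166, 166, 51, 53, 86] [624.2  28.2  28.1]
    [175, 176, 108, 108, 3003] [516.  -45.8  28.9]
    [269, 258, 17, 17, 17] [ 433.9 -170.    26.2]
caddy46 501 46.027630558011765 ((468.15679931640625, -206.25877380371094), (58.73307800292969, 100.03691101074219), 42.20294952392578)
    [269, 227, 46, 47, 501] [ 466.6 -204.8   46. ]
posts102 327 101.39647937459718 ((598.214599609375, -60.3226318359375), (247.91993713378906, 126.54120635986328), 72.17610931396484)
    [189, 166, 18, 18, 32] [649.8   2.3 102.3]
    [239, 173, 15, 14, 78] [ 632.8 -107.3  101.5]
    [174, 187, 13, 13, 21] [608.4  43.9 101.7]
    [266, 199, 14, 14, 73] [ 565.7 -167.8  101.5]
    [166, 201, 8, 8, 12] [583.5  68.8 102.5]
    [230, 208, 15, 16, 51] [551.  -86.  100.1]
    [222, 214, 13, 11, 58] [540.1 -61.1 101.5]
```

View pics/crop1.png

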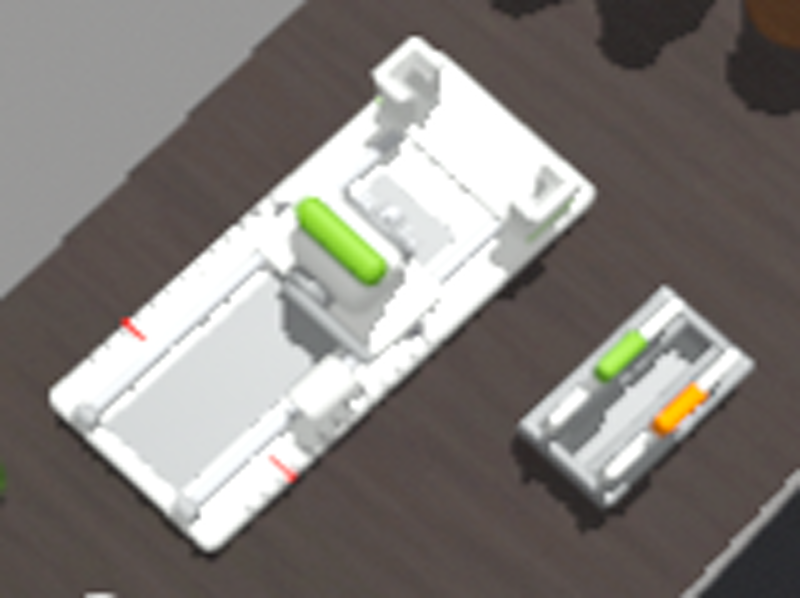

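```bash
cat >> h.py <<'E'
from scipy.spatial.transform import Rotation as Ro
def to(p,ya=None,cmd=None):
    """shift in tool axes (cm) and rotvec to reach TCP p with tool y at world angle ya deg, tool straight down"""
    s=sensors.sense(); pos=s['ee_pos'] if cmd is None else cmd; R=Ro.from_euler('xyz',s['tcp_rot'])
    ya0=np.degrees(np.arctan2(*R.as_matrix()[[1,0],1]))
    T=Ro.from_euler('xyz',[np.pi,0,np.radians((ya0 if ya is None else ya)+90)])
    print('pos',pos.round(1),'yang',ya0.round(2),'tool cm',(R.inv().apply(np.array(p)-pos)/10).round(3),'rotvec',(R.inv()*T).as_rotvec().round(4),'t',s['time_s'],'F',s['force'].round(1),'gap',round(s['finger_gap'],1),'g',s['grasp_force'])
E
python3 - <<'E'
from h import *
for t in ['top0','scene0']:
  d=load(t); H,W=d['z_map'].shape; v,u=np.mgrid[:H:4,:W:4]; P=depth(d,u.ravel(),v.ravel()); ok=d['z_map'][v.ravel(),u.ravel()]>0
  Q=P[ok&(P[:,2]>150)&(P[:,1]>0)&(P[:,2]<1500)]
  print(t,len(Q))
  for y in range(0,500,50):
    q=Q[abs(Q[:,1]-y)<25]
    if len(q): print(y,'xmin',q[:,0].min().round(),np.percentile(q[:,0],5).round(), 'z',np.percentile(q[:,2],[5,95]).round())
to([479,-191,230],-48)
E
```

```text
top0 2448
0 xmin 625.0 628.0 z [268. 792.]
50 xmin 576.0 579.0 z [299. 845.]
100 xmin 526.0 530.0 z [273. 798.]
150 xmin 471.0 474.0 z [233. 693.]
200 xmin 466.0 466.0 z [193. 615.]
scene0 4958
50 xmin 22.0 24.0 z [150. 165.]
200 xmin 465.0 466.0 z [216. 666.]
250 xmin 497.0 502.0 z [213. 672.]
300 xmin 547.0 552.0 z [218. 679.]
350 xmin 119.0 599.0 z [199. 638.]
400 xmin 133.0 140.0 z [183. 664.]
450 xmin 155.0 159.0 z [157. 628.]
pos [164.7 550.5 230.6] yang 73.34 tool cm [-51.368 -62.025   0.144] rotvec [-1.0000e-03  1.4000e-03  2.1178e+00] t 0.15 F [ 0.2  0.3 -1.1] gap 85.4 g 0.0
```

```bash
python3 -m handwheel '{"xyz":[[-3,-3.6,0],[-6,-7.2,0],[-9,-10.9,0],[-12,-14.5,0],[-15,-18.1,0],[-18,-21.7,0],[-21,-25.4,0],[-24,-29,0],[-27,-32.6,0],[-30,-36.2,0],[-33,-39.8,0],[-36,-43.5,0],[-39,-47.1,0],[-42,-50.7,0],[-45,-54.3,0],[-48,-58,0],[-50.5,-61,0],[-51.4,-62,0],[-51.4,-62,0],[-51.4,-62,0]],"rotation":[[0,0,0.12],[0,0,0.24],[0,0,0.36],[0,0,0.48],[0,0,0.6],[0,0,0.72],[0,0,0.84],[0,0,0.96],[0,0,1.08],[0,0,1.2],[0,0,1.32],[0,0,1.44],[0,0,1.56],[0,0,1.68],[0,0,1.8],[0,0,1.92],[0,0,2.04],[0,0,2.12],[0,0,2.12],[0,0,2.12]],"grip":[1,1,1,1,1,1,1,1,1,1,1,1,1,1,1,1,1,1,1,1]}' 40
python3 - <<'E'
from h import *
d=grab('wrist','w1')
for nm,c in (('G',G),('O',O)):
  for m,s in blobs(d,*c,20):
    v,u=np.nonzero(m); P=depth(d,u,v); T=P[abs(P[:,2]-130)<5]
    print(nm,s.tolist(),np.percentile(P[:,2],[5,50,95]).round())
    if len(T)>10: print(cv2.minAreaRect(T[:,:2].astype(np.float32)))
H,W=d['z_map'].shape; v,u=np.mgrid[:H,:W]; P=depth(d,u.ravel(),v.ravel()).reshape(H,W,3)
for z in (28,46,90,102):
  m=((abs(P[...,2]-z)<4)&(d['z_map']>0)).astype(np.uint8); n,l,s,c=cv2.connectedComponentsWithStats(m)
  for i in range(1,n):
    if s[i][4]>150: print(z,s[i].tolist(),cv2.minAreaRect(P[l==i][:,:2].astype(np.float32)))
to([479,-191,230],-48)
E
```

```text
time_s: 2.15
ee_pos: [478.9, -189.8, 230.8]
tcp_rot: [-3.139, 0.0, 0.732]
force: [-1.0, 0.5, -0.3]
finger_gap: 85.3
grasp_force: 0.0
G [173, 0, 30, 53, 1387] [125. 138. 141.]
((534.7280883789062, -81.51017761230469), (31.420942306518555, 16.350250244140625), 41.610198974609375)
G [243, 173, 33, 25, 737] [ 95. 127. 130.]
((481.0735168457031, -193.94735717773438), (9.451461791992188, 24.850631713867188), 42.46404266357422)
O [243, 228, 32, 12, 310] [ -0. 129. 131.]
((454.0265808105469, -217.9661102294922), (8.278045654296875, 25.00029945373535), 40.25699234008789)
28 [47, 0, 125, 66, 6939] ((481.37335205078125, -7.528728485107422), (56.61882400512695, 116.2262954711914), 41.265586853027344)
28 [60, 0, 260, 95, 6286] ((518.2365112304688, -69.61302185058594), (83.69107055664062, 258.20904541015625), 41.88142776489258)
28 [313, 0, 17, 67, 866] ((612.805419921875, -155.4201202392578), (57.591739654541016, 13.763952255249023), 42.036930084228516)
28 [443, 0, 34, 48, 239] ((699.64404296875, -246.3568115234375), (50.14970016479492, 14.787736892700195), 77.46458435058594)
28 [171, 41, 10, 25, 
[... 2494 characters left out ...]
61, 82.44818115234375), 42.11830139160156)
90 [213, 211, 91, 8, 490] ((454.7420349121094, -217.29910278320312), (8.358443260192871, 82.53922271728516), 41.92857360839844)
102 [202, 0, 16, 52, 683] ((545.3895263671875, -86.67105102539062), (35.03374099731445, 11.31541633605957), 38.10060119628906)
102 [498, 0, 14, 31, 222] ((695.2716674804688, -244.3488006591797), (24.15434455871582, 3.9229698181152344), 74.75270080566406)
102 [288, 66, 38, 27, 572] ((566.6085205078125, -166.84588623046875), (19.225688934326172, 29.229721069335938), 41.967411041259766)
pos [ 478.8 -189.4  231. ] yang -48.03 tool cm [-0.092  0.137  0.096] rotvec [-0.0017 -0.     -0.0005] t 2.2 F [-0.6  0.  -0.4] gap 85.3 g 0.0
```

View pics/w1.png

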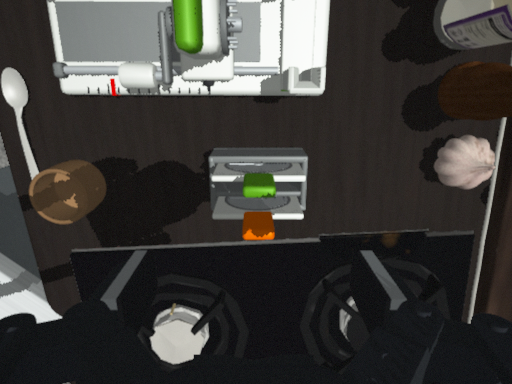

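The wrist view shows the caddy at (258,183), with the green plate in the slot nearer the machine (tab at 259,185) and the orange tab at (258,226). Its heights and sizes agree with the given ones: caddy 58 x 100 mm, plate width 82 mm. Next I descend and grip.

```bash
python3 -m handwheel '{"xyz":[[-0.07,0.3,3],[-0.07,0.53,7],[-0.07,0.53,10],[-0.07,0.53,12],[-0.07,0.53,13],[-0.07,0.53,13.2],[-0.07,0.53,13.2],[-0.07,0.53,13.2],[-0.07,0.53,13.2],[-0.07,0.53,13.2],[-0.07,0.53,13.2],[-0.07,0.53,13.2]],"rotation":[[0,0,0],[0,0,0],[0,0,0],[0,0,0],[0,0,0],[0,0,0],[0,0,0],[0,0,0],[0,0,0],[0,0,0],[0,0,0],[0,0,0]],"grip":[1,1,1,1,1,1,0.2,0.1,0,0,0,0]}' 40
python3 - <<'E'
from h import *
to([481.8,-193.8,99],-47.95)
E
```

```text
time_s: 3.4
ee_pos: [482.8, -195.0, 99.8]
tcp_rot: [3.141, -0.0, 0.731]
force: [-0.1, 0.3, 3.4]
finger_gap: 25.3
grasp_force: 43.9
pos [ 482.8 -195.    99.8] yang -48.14 tool cm [ 0.007 -0.159  0.078] rotvec [ 0.0008 -0.0004 -0.0033] t 3.4 F [-0.1  0.3  3.4] gap 25.3 g 43.8832426071167
```

```bash
python3 -m handwheel '{"xyz":[[0,0,-1.5],[0,0,-4],[0,0,-7],[0,0,-10],[0,0,-13],[0,0,-14],[1,0.3,-14],[2,0.6,-14],[3.3,1,-14],[4.6,1.3,-14],[5.9,1.7,-14],[7.2,2,-14],[8.5,2.4,-14],[9.7,2.8,-14],[10.9,3.1,-14],[12,3.4,-14],[12.5,3.6,-14],[12.5,3.6,-14],[12.5,3.6,-14],[12.5,3.6,-14]],"rotation":[[0,0,0],[0,0,0],[0,0,0],[0,0,0],[0,0,0],[0,0,-0.1],[0,0,-0.25],[0,0,-0.39],[0,0,-0.53],[0,0,-0.67],[0,0,-0.81],[0,0,-0.95],[0,0,-1.09],[0,0,-1.23],[0,0,-1.37],[0,0,-1.5],[0,0,-1.571],[0,0,-1.571],[0,0,-1.571],[0,0,-1.571]],"grip":[0,0,0,0,0,0,0,0,0,0,0,0,0,0,0,0,0,0,0,0]}' 60
python3 - <<'E'
from h import *
to([599.2,-137.5,239],42)
for n in('wrist','top','scene'):
  d=grab(n,n+'2')
  H,W=d['z_map'].shape; v,u=np.mgrid[:H,:W]; P=depth(d,u.ravel(),v.ravel()).reshape(H,W,3)
  near=np.hypot(P[...,0]-575,P[...,1]+110)<130
  for m,s in blobs(d,*G,20):
    T=P[m&near]
    if len(T)>10: T=T[T[:,2]>np.percentile(T[:,2],95)-6]; print(n,'G',T.mean(0).round(1),cv2.minAreaRect(T[:,:2].astype(np.float32)))
  for z in (102,):
    m=((abs(P[...,2]-z)<3)&near&(d['z_map']>0)).astype(np.uint8); k,l,s,c=cv2.connectedComponentsWithStats(m)
    for i in range(1,k):
      if s[i][4]>25: print(n,z,s[i].tolist(),P[l==i].mean(0).round(1),cv2.minAreaRect(P[l==i][:,:2].astype(np.float32)))
E
```

```text
time_s: 5.4
ee_pos: [599.2, -138.4, 239.1]
tcp_rot: [-3.141, -0.0, 2.3]
force: [-0.2, -1.0, 0.3]
finger_gap: 24.8
grasp_force: 59.2
pos [ 599.2 -138.4  239.1] yang 41.81 tool cm [0.065 0.062 0.013] rotvec [-0.0004 -0.0005 -0.0034] t 5.4 F [-0.2 -1.   0.3] gap 24.8 g 59.1839075088501
wrist G [541.8 -74.7 139.8] ((542.369140625, -75.80560302734375), (50.13568878173828, 16.794038772583008), 41.61032485961914)
wrist G [ 598.2 -137.9  269.5] ((575.0021362304688, -113.08818817138672), (25.021026611328125, 82.23249053955078), 43.137939453125)
wrist 102 [227, 51, 51, 8, 245] [533.2 -65.2 100. ] ((531.9767456054688, -65.28170013427734), (39.394649505615234, 5.252440929412842), 41.475486755371094)
wrist 102 [228, 83, 55, 11, 434] [549.4 -82.3 100.3] ((550.4718627929688, -82.4229736328125), (43.53471374511719, 7.74466609954834), 41.74911117553711)
wrist 102 [192, 159, 25, 33, 422] [ 564.  -167.3  101. ] ((565.7140502929688, -166.34039306640625), (20.404531478881836, 29.216022491455078), 41.79888916015625)
wrist 102 [292, 160, 24, 32, 390] [ 632.  -106.6  101.1] ((630.8633422851562, -108.4985046
[... 687 characters left out ...]
598.6055908203125, -138.3907928466797), (21.038875579833984, 9.826109886169434), 32.02434158325195)
scene G [542.2 -69.6 137.9] ((541.2984619140625, -70.97531127929688), (43.84294891357422, 15.218100547790527), 35.103275299072266)
scene 102 [274, 177, 11, 9, 30] [ 566.1 -169.2  101.1] ((566.7356567382812, -165.11524963378906), (19.60462760925293, 31.66093635559082), 39.28099822998047)
scene 102 [238, 181, 10, 10, 40] [ 631.9 -105.9  100.8] ((632.4058227539062, -107.77352905273438), (18.443593978881836, 28.987472534179688), 43.66086196899414)
scene 102 [257, 207, 22, 10, 97] [538.7 -65.4 101.1] ((539.3590698242188, -68.90182495117188), (44.2429084777832, 26.51310157775879), 41.75738525390625)
```

View pics/wrist2.png

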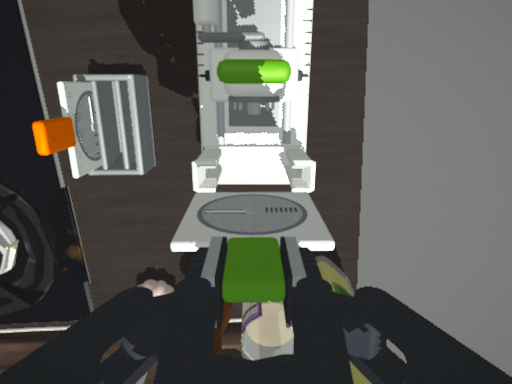

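The wrist view shows the plate upright (edge from 175 to 330 px at row 243) above the frame posts, which are at (205,170) and (304,170). The handle is at (254,71). The plate is centred in y to about 1 mm.

```bash
python3 -m handwheel '{"xyz":[[0.05,0,1.5],[0.05,0,3],[0.05,0,4],[0.05,0,4.5],[0.05,0,5],[0.05,0,5.5],[0.05,0,6],[0.05,0,6.5],[0.05,0,6.5]],"rotation":[[0,0,0],[0,0,0],[0,0,0],[0,0,0],[0,0,0],[0,0,0],[0,0,0],[0,0,0],[0,0,0]],"grip":[0,0,0,0,0,0,0,0,0]}'
python3 - <<'E'
from h import *
to([598.8,-137.8,130],41.8); print(sensors.sense()['wrist_torque'].round(2))
E
```

```text
time_s: 6.45
ee_pos: [598.9, -137.8, 173.5]
tcp_rot: [-3.141, -0.001, 2.302]
force: [-1.0, 0.5, -0.5]
finger_gap: 24.7
grasp_force: 59.2
pos [ 598.9 -137.8  173.5] yang 41.89 tool cm [ 2.000e-03 -8.000e-03  4.345e+00] rotvec [-0.0007 -0.001   0.0016] t 6.45 F [-1.   0.5 -0.5] gap 24.7 g 59.23486053943634
[0.09 0.1  0.  ]
```

```bash
python3 -m handwheel '{"xyz":[[0,0,1],[0,0,2],[0,0,3],[0,0,3.8],[0,0,4.2],[0,0,4.4],[0,0,4.45],[0,0,4.45]],"rotation":[[0,0,0],[0,0,0],[0,0,0],[0,0,0],[0,0,0],[0,0,0],[0,0,0],[0,0,0]],"grip":[0,0,0,0,0,0,0,0]}'
python3 - <<'E'
from h import *
to([598.8,-137.8,130],41.8); print(sensors.sense()['wrist_torque'].round(2))
E
```

```text
time_s: 7.25
ee_pos: [598.9, -137.9, 130.0]
tcp_rot: [-3.141, -0.001, 2.302]
force: [-2.6, 0.6, 1.8]
finger_gap: 25.1
grasp_force: 59.5
pos [ 598.9 -137.9  130. ] yang 41.88 tool cm [ 0.014 -0.003 -0.004] rotvec [-0.0005 -0.0005  0.0014] t 7.25 F [-2.6  0.6  1.8] gap 25.1 g 59.50905740261078
[ 0.23  0.61 -0.11]
```

```bash
python3 -m handwheel '{"xyz":[[0,0,0.1],[0,0,0.2],[0,0,0.2]],"rotation":[[0,0,0],[0,0,0],[0,0,0]],"grip":[0,0,0]}'
python3 - <<'E'
from h import *
to([598.8,-137.8,130],41.8); print(sensors.sense()['wrist_torque'].round(2))
E
```

```text
time_s: 7.55
ee_pos: [599.0, -138.0, 129.8]
tcp_rot: [3.142, 0.001, 2.302]
force: [-4.9, 0.6, 10.4]
finger_gap: 24.8
grasp_force: 60.6
pos [ 599.  -138.   129.8] yang 41.87 tool cm [ 0.033 -0.002 -0.018] rotvec [0.     0.0008 0.0013] t 7.55 F [-4.9  0.6 10.4] gap 24.8 g 60.560892820358276
[ 0.31  1.12 -0.16]
```

```bash
python3 -m handwheel '{"xyz":[[0,0,0.1],[0,0,0.1],[0,0,0.1],[0,0,0.1],[0,0,0.1],[0,0,-1],[0,0,-4],[0,0,-8],[0,0,-9],[0,0,-9]],"rotation":[[0,0,0],[0,0,0],[0,0,0],[0,0,0],[0,0,0],[0,0,0],[0,0,0],[0,0,0],[0,0,0],[0,0,0]],"grip":[0.3,0.6,1,1,1,1,1,1,1,1]}'
python3 - <<'E'
from h import *
for n in('wrist','scene'):
  d=grab(n,n+'3')
  H,W=d['z_map'].shape; v,u=np.mgrid[:H,:W]; P=depth(d,u.ravel(),v.ravel()).reshape(H,W,3)
  near=np.hypot(P[...,0]-575,P[...,1]+110)<130
  for m,s in blobs(d,*G,20):
    T=P[m&near]
    if len(T)>10: zt=np.percentile(T[:,2],95); T=T[T[:,2]>zt-5]; print(n,'G ztop',zt.round(1),T.mean(0).round(1),cv2.minAreaRect(T[:,:2].astype(np.float32)))
  for z in (102,120):
    m=((abs(P[...,2]-z)<3)&near&(d['z_map']>0)).astype(np.uint8); k,l,s,c=cv2.connectedComponentsWithStats(m)
    for i in range(1,k):
      if s[i][4]>25: print(n,z,s[i].tolist(),P[l==i].mean(0).round(1),cv2.minAreaRect(P[l==i][:,:2].astype(np.float32)))
to([541.3,-75,215],-48.2)
E
```

```text
time_s: 8.55
ee_pos: [600.8, -138.3, 220.7]
tcp_rot: [3.139, 0.005, 2.302]
force: [-0.9, 0.9, -0.5]
finger_gap: 85.3
grasp_force: 0.0
wrist G ztop 140.6 [541.4 -74.8 139.4] ((542.7147216796875, -75.55178833007812), (50.376609802246094, 17.17965316772461), 41.83417892456055)
wrist G ztop 160.4 [ 596.6 -137.4  162.2] ((573.8190307617188, -112.888916015625), (25.64313507080078, 79.89095306396484), 42.52057647705078)
wrist 102 [223, 46, 59, 8, 293] [532.8 -65.2 100. ] ((533.0252685546875, -64.13639831542969), (42.53374481201172, 4.975887298583984), 41.82467269897461)
wrist 102 [225, 81, 57, 11, 446] [549.5 -82.4 100.2] ((550.5205688476562, -82.54841613769531), (42.225921630859375, 7.209550857543945), 41.828670501708984)
wrist 102 [186, 162, 26, 35, 451] [ 563.8 -167.3  101.1] ((565.8167114257812, -166.63671875), (20.05974769592285, 29.4652099609375), 41.68121337890625)
wrist 102 [292, 162, 26, 35, 451] [ 632.  -106.8  101. ] ((630.8228759765625, -108.56547546386719), (20.208332061767578, 29.2744083404541), 41.996578216552734)
wrist 102 [200, 176, 102, 3, 218] [ 595.1 -137.1  102. ] ((595
[... 629 characters left out ...]
6.30018615722656), (93.0718765258789, 26.030900955200195), 49.361724853515625)
scene 102 [238, 181, 10, 10, 35] [ 632.5 -104.5  101.2] ((632.532958984375, -105.53211975097656), (16.632326126098633, 30.82715606689453), 55.14048385620117)
scene 102 [258, 207, 21, 9, 86] [537.8 -66.5 100.9] ((537.2252197265625, -66.43514251708984), (44.95067596435547, 21.04063606262207), 46.3677864074707)
scene 120 [244, 175, 35, 6, 79] [ 598.  -134.6  119.5] ((597.1383666992188, -135.0253448486328), (79.91598510742188, 11.698728561401367), 40.70513153076172)
pos [ 598.8 -137.7  217.2] yang 41.88 tool cm [ 8.507 -0.097  0.228] rotvec [-1.1000e-03 -4.0000e-04  1.5723e+00] t 8.65 F [ 0.1  0.5 -0.9] gap 85.6 g 0.0
```

View pics/wrist3.png

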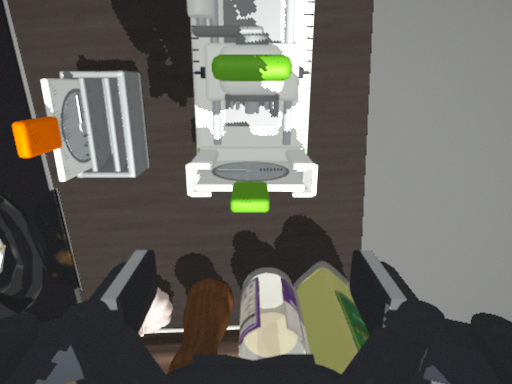

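The wrist view shows the green plate seated between the posts: tab at (250,196), tab top z = 160 and plate top z = 120, both as they should be. The handle is at (251,68) and nothing else has moved. Next is the handle.

```bash
python3 -m handwheel '{"xyz":[[1,0,0],[2,0,0],[3,0,0],[4,0,0],[5,0,0],[6,0,0],[7,0,0],[8,0,0],[8.5,0,0],[8.5,0,0],[8.5,0,0],[8.5,0,0],[8.5,0,0]],"rotation":[[0,0,0.14],[0,0,0.28],[0,0,0.42],[0,0,0.56],[0,0,0.7],[0,0,0.84],[0,0,0.98],[0,0,1.12],[0,0,1.26],[0,0,1.4],[0,0,1.5],[0,0,1.572],[0,0,1.572]],"grip":[1,1,1,1,1,1,1,1,1,1,1,1,1]}'
python3 - <<'E'
from h import *
d=grab('wrist','wrist4')
for m,s in blobs(d,*G,50):
  v,u=np.nonzero(m);T=depth(d,u,v); zt=np.percentile(T[:,2],95); T=T[abs(T[:,2]-zt)<6]; print(s.tolist(),zt.round(1),cv2.minAreaRect(T[:,:2].astype(np.float32)))
for m,s in blobs(d,(0,150,120),(6,255,255),10):
  v,u=np.nonzero(m);T=depth(d,u,v); print('R',s.tolist(),T.mean(0).round(1))
to([542.2,-75,108],-48.2)
E
```

```text
time_s: 9.95
ee_pos: [541.5, -74.3, 215.9]
tcp_rot: [-3.138, 0.002, 0.73]
force: [-0.2, 0.0, -0.1]
finger_gap: 85.3
grasp_force: 0.0
[0, 85, 73, 50, 2361] 87.2 ((452.94696044921875, 107.90963745117188), (36.899269104003906, 15.208984375), 34.29376983642578)
[243, 157, 23, 75, 1538] 140.5 ((542.8822021484375, -73.85127258300781), (50.5128288269043, 15.261201858520508), 42.62435531616211)
[361, 177, 37, 54, 1412] 160.2 ((598.5187377929688, -138.24005126953125), (25.002033233642578, 10.157193183898926), 42.474693298339844)
R [154, 104, 6, 18, 63] [516.8  30.1  28.5]
R [162, 203, 5, 13, 37] [441.6 -36.7  28.9]
pos [541.7 -74.4 216.2] yang -48.1 tool cm [ 0.018  0.114 10.815] rotvec [-0.0028  0.0018  0.0017] t 10.0 F [-0.6  0.4  0.2] gap 85.3 g 0.0
```

```bash
python3 -m handwheel '{"xyz":[[0.05,0.05,3],[0.05,0.05,6],[0.05,0.05,8.5],[0.05,0.05,10],[0.05,0.05,10.8],[0.05,0.05,10.8],[0.05,0.05,10.8],[0.05,0.05,10.8],[0.05,0.05,10.8],[0.05,0.05,10.8],[0.05,0.05,10.8],[0.05,0.05,10.8]],"rotation":[[0,0,0],[0,0,0],[0,0,0],[0,0,0],[0,0,0],[0,0,0],[0,0,0],[0,0,0],[0,0,0],[0,0,0],[0,0,0],[0,0,0]],"grip":[1,1,1,1,1,1,0,0,0,0,0,0]}' 90
python3 - <<'E'
from h import *
to([542.2-63.2,-75+71,108],-48.2)
E
```

```text
time_s: 11.2
ee_pos: [542.6, -73.6, 110.6]
tcp_rot: [-3.14, -0.001, 0.729]
force: [-3.1, 3.0, 5.2]
finger_gap: 14.9
grasp_force: 89.7
pos [542.6 -73.6 110.6] yang -48.21 tool cm [-0.1   -9.426  0.278] rotvec [-0.002  -0.0006 -0.0002] t 11.2 F [-3.1  3.   5.2] gap 14.9 g 89.72585678100586
```

```bash
python3 -m handwheel '{"xyz":[[0,0,-0.2],[0,-0.3,-0.2],[0,-0.8,-0.2],[0,-1.5,-0.2],[0,-2.2,-0.2],[0,-3,-0.2],[0,-3.8,-0.2],[0,-4.6,-0.2],[0,-5.4,-0.2],[0,-6.2,-0.2],[0,-7,-0.2],[0,-7.7,-0.2],[0,-8.3,-0.2],[0,-8.8,-0.2],[0,-9.1,-0.2],[0,-9.1,-0.2],[0,-9.1,-0.2]],"rotation":[[0,0,0],[0,0,0],[0,0,0],[0,0,0],[0,0,0],[0,0,0],[0,0,0],[0,0,0],[0,0,0],[0,0,0],[0,0,0],[0,0,0],[0,0,0],[0,0,0],[0,0,0],[0,0,0],[0,0,0]],"grip":[0,0,0,0,0,0,0,0,0,0,0,0,0,0,0,0,0]}'
python3 - <<'E'
from h import *
to([542.6-63.3,-73.6+70.8,110.6],-48.2)
for n in('top','wrist','scene'):
  d=grab(n,n+'5'); hsv=cv2.cvtColor(d['frame'],cv2.COLOR_RGB2HSV)
  for m,s in blobs(d,*G,30):
    v,u=np.nonzero(m);T=depth(d,u,v); zt=np.percentile(T[:,2],90); T=T[abs(T[:,2]-zt)<6]; print(n,s.tolist(),zt.round(1),cv2.minAreaRect(T[:,:2].astype(np.float32)))
  for m,s in blobs(d,(0,130,120),(6,255,255),4):
    v,u=np.nonzero(m);T=depth(d,u,v); 
    if T[:,2].mean()<45: print(n,'R',s.tolist(),T.mean(0).round(1))
a=load('wrist5')['frame'][40:240,60:320]; a=cv2.resize(a,None,fx=3,fy=3,interpolation=cv2.INTER_CUBIC); cv2.imwrite('pics/c5.png',a[:,:,::-1])
E
```

```text
time_s: 12.9
ee_pos: [484.1, -8.0, 110.7]
tcp_rot: [3.138, -0.0, 0.73]
force: [5.9, -2.6, -16.7]
finger_gap: 14.3
grasp_force: 88.0
pos [484.1  -8.  110.7] yang -48.17 tool cm [-0.007 -0.706  0.005] rotvec [ 0.0033 -0.0003  0.0005] t 12.9 F [  5.9  -2.6 -16.7] gap 14.3 g 88.01093101501465
top [256, 184, 9, 12, 64] 161.2 ((596.7300415039062, -138.7016143798828), (21.89422607421875, 7.268141269683838), 43.53885269165039)
top [152, 260, 14, 18, 110] 76.2 ((444.15069580078125, 103.75163269042969), (10.381439208984375, 33.642921447753906), 83.45980072021484)
wrist [0, 88, 50, 80, 438] 88.7 ((450.5867614746094, 111.14715576171875), (38.66794204711914, 22.296974182128906), 34.02134323120117)
wrist [24, 88, 70, 6, 260] 78.3 ((464.1676940917969, 124.69600677490234), (1.4189674854278564, 6.625133037567139), 20.886442184448242)
wrist [47, 101, 63, 14, 390] 77.8 ((463.88592529296875, 111.10189056396484), (4.235483169555664, 3.084630012512207), 65.54273986816406)
wrist [57, 121, 57, 20, 333] 77.4 ((454.3987731933594, 100.52703094482422), (4.534796714782715, 1.9516003131866455), 16.817514419555664)
wrist [84, 138, 22, 9, 40] 39.1 ((441.5191345214844, 98.32930755615234), (0.4624556601047516, 3.280426025390625), 79.74803161621094)
wrist [46, 147, 34, 14, 88] 78.9 ((439.6132507324219, 99.3218002319336), (1.3980615139007568, 8.026166915893555), 71.81800079345703)
wrist [234, 209, 40, 130, 4544] 140.1 ((484.4866943359375, -8.227010726928711), (50.86884307861328, 15.497579574584961), 42.19017028808594)
wrist R [239, 116, 7, 25, 135] [516.2  30.   28.9]
scene [256, 163, 3, 14, 35] 158.8 ((606.0423583984375, -130.99710083007812), (4.500843048095703, 9.54911994934082), 31.637678146362305)
scene [265, 226, 7, 12, 64] 139.7 ((493.9530029296875, 4.876448631286621), (16.538986206054688, 10.089445114135742), 64.00318908691406)
```

View pics/c5.png

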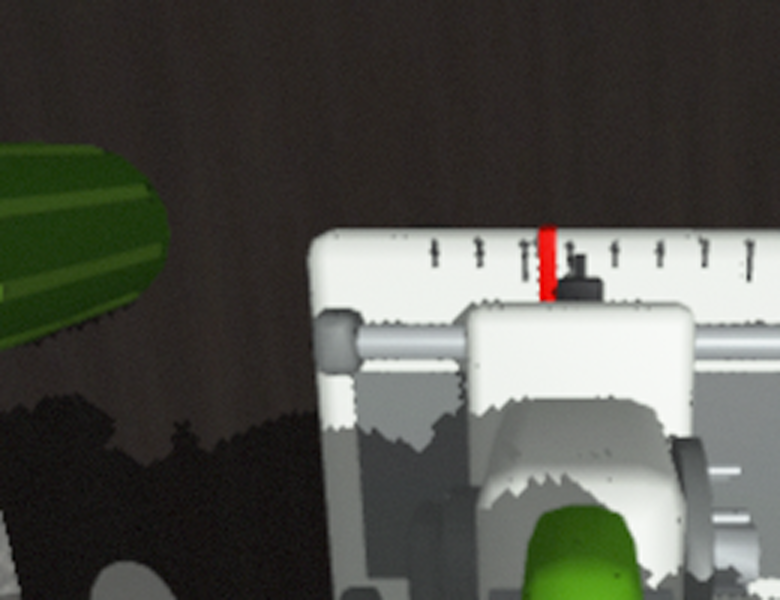

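The crop shows the black pointer at crop column 578 and the red line at 547. The scale lines are 45 px per 10 mm, so 6.9 mm is left; arm travel gives 7.1 mm.

```bash
python3 -m handwheel '{"xyz":[[0,-0.2,0.1],[0,-0.5,0.15],[0,-0.7,0.15],[0,-0.7,0.15],[0,-0.7,0.15],[0,-0.7,0.15],[0,-0.7,0.15]],"rotation":[[0,0,0],[0,0,0],[0,0,0],[0,0,0],[0,0,0],[0,0,0],[0,0,0]],"grip":[0,0,0,0,0,0,0]}'
cat > c.py <<'E'
import sys
from h import *
to([542.6-63.3,-73.6+70.8,110.6],-48.2)
d=grab('wrist',sys.argv[1])
m,s=max(((m,s) for m,s in blobs(d,(0,130,120),(6,255,255),30)),key=lambda a:a[1][4]); v,u=np.nonzero(m); print('red u by row',[(r,u[v==r].mean().round(1)) for r in np.unique(v)][::4], s.tolist())
a=d['frame'][90:180,190:310]; a=cv2.resize(a,None,fx=6,fy=6,interpolation=cv2.INTER_CUBIC); cv2.imwrite(f'pics/c{sys.argv[1]}.png',a[:,:,::-1])
E
python3 c.py wrist6
```

```text
time_s: 13.75
ee_pos: [480.2, -3.6, 110.7]
tcp_rot: [3.136, -0.001, 0.73]
force: [4.6, -5.4, -7.8]
finger_gap: 14.4
grasp_force: 89.4
pos [480.2  -3.6 110.7] yang -48.16 tool cm [-0.013 -0.117  0.006] rotvec [ 0.0056 -0.0008  0.0007] t 13.75 F [ 4.6 -5.4 -7.8] gap 14.4 g 89.38908576965332
red u by row [(np.int64(116), np.float64(251.0)), (np.int64(120), np.float64(250.5)), (np.int64(124), np.float64(249.5)), (np.int64(128), np.float64(249.0))] [248, 116, 6, 16, 69]
```

View pics/cwrist6.png

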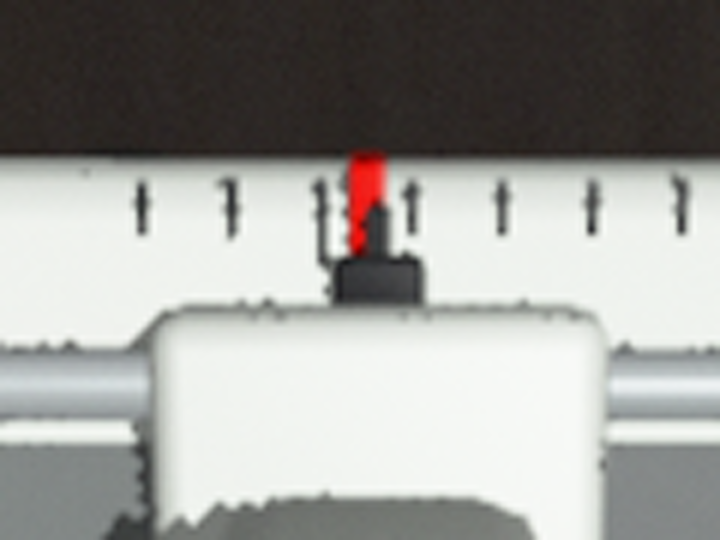

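The pointer is at crop column 377 and the red line centre at 367, so 1.1 mm remains. Arm travel agrees at 1.2 mm.

```bash
python3 -m handwheel '{"xyz":[[0,-0.08,0.05],[0,-0.13,0.05],[0,-0.13,0.05],[0,-0.13,0.05],[0,-0.13,0.05],[0,-0.13,0.05],[0,-0.13,0.05]],"rotation":[[0,0,0],[0,0,0],[0,0,0],[0,0,0],[0,0,0],[0,0,0],[0,0,0]],"grip":[0,0,0,0,0,0,0]}'
python3 c.py wrist7
```

```text
time_s: 14.5
ee_pos: [479.6, -2.9, 110.7]
tcp_rot: [3.135, -0.001, 0.73]
force: [5.4, -6.7, -4.4]
finger_gap: 14.6
grasp_force: 89.7
pos [479.6  -2.9 110.7] yang -48.15 tool cm [-0.013 -0.032  0.005] rotvec [ 0.0066 -0.0009  0.0009] t 14.5 F [ 5.4 -6.7 -4.4] gap 14.6 g 89.74970698356628
red u by row [(np.int64(116), np.float64(252.0)), (np.int64(120), np.float64(251.5)), (np.int64(124), np.float64(251.5))] [249, 116, 6, 9, 51]
```

View pics/cwrist7.png

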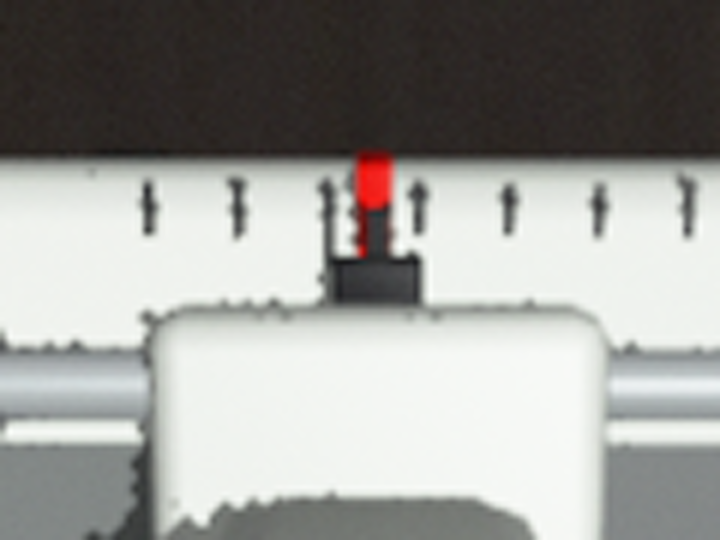

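The pointer (column 377) is on the red line (column 375), with about 0.3 mm left. I'll make one small nudge, let it settle and hand in.

```bash
python3 -m handwheel '{"xyz":[[0,-0.03,0],[0,-0.03,0],[0,-0.03,0],[0,-0.03,0],[0,-0.03,0]],"rotation":[[0,0,0],[0,0,0],[0,0,0],[0,0,0],[0,0,0]],"grip":[0,0,0,0,0]}'
python3 - <<'E'
from h import *
to([542.6-63.3,-73.6+70.8,110.6],-48.2)
print(robot.hand_in())
E
```

```text
time_s: 15.05
ee_pos: [479.4, -2.8, 110.6]
tcp_rot: [3.135, -0.001, 0.73]
force: [4.7, -6.6, -4.9]
finger_gap: 14.7
grasp_force: 89.7
pos [479.4  -2.8 110.6] yang -48.15 tool cm [-0.012 -0.005  0.004] rotvec [ 0.0067 -0.0009  0.0008] t 15.05 F [ 4.7 -6.6 -4.9] gap 14.7 g 89.74645256996155
the job is handed in; nothing more can be done
None
```

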